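# Stow a vial in the marked bin of a covered carousel

## Task

Turn the sample carousel by its rim posts until the bin marked by the pair of posts is lined up with the opening in the white cover. Stand the short vial upright in that bin, then gently turn the carousel at least a quarter turn so that the vial, still standing, goes right under the cover. Leave the tall vial, the jar and the dish where they are.

Things in the scene. Friction and masses are not known exactly. Their poses are not given: they have to be found in the camera images.
- stand: Fixed stand of the carousel; origin on the worktop on the vertical axle. Carries the fixed white cover: plate of 112 mm radius, underside 62 mm and top 66 mm above the worktop, steel nut on the axle (radius 16 mm, top 78 mm). The cover is a 270 degree sector: the missing quarter, 45 degrees either side of this body's -x axis, is the opening.
- carousel (a joint): Angle of the turning grey part about the axle, rad, anticlockwise from above positive, unlimited; at 0 or any whole turn the bin with the pair of posts is exactly in the opening. Stays where left; about 1.5 N at a post turns it. Its deck has 149 mm radius, top 14 mm above the worktop. Each wrong bin has one post in the middle of its rim; the right bin two, 44 mm apart, evenly about its middle.
- bin (a point): Middle of the floor of the right bin (with the pair of posts), 66 mm from the axle, 14 mm above the worktop; turns with the carousel. The four bins are quarter circles on the deck, between a hub (radius 22 mm), a ring wall (106 to 109 mm from the axle, top 50 mm above the worktop) and dividers 3 mm thick (top 58 mm above the worktop).
- window (a point): Middle of the opening in the cover, 66 mm from the axle, at the height of the cover's top (66 mm above the worktop); fixed. The point bin lies right below it when the bin is lined up.
- pair_post_a (a point): Free top centre of a post of the pair that marks the right bin (the pair's clockwise one, seen from above): white upright post, 12 mm diameter, its top 68 mm above the worktop and 54 mm above the deck it stands on, 136 mm from the axle. It turns with the carousel.
- pair_post_b (a point): Free top centre of a post of the pair that marks the right bin (the pair's anticlockwise one, seen from above): white upright post, 12 mm diameter, its top 68 mm above the worktop and 54 mm above the deck it stands on, 136 mm from the axle. It turns with the carousel.
- single_post_1 (a point): Free top centre of a single rim post (the only post beside one of the three wrong bins, a quarter turn anticlockwise from the right bin): white upright post, 12 mm diameter, its top 68 mm above the worktop and 54 mm above the deck it stands on, 136 mm from the axle. It turns with the carousel.
- single_post_2 (a point): Free top centre of a single rim post (the only post beside one of the three wrong bins, opposite the right bin): white upright post, 12 mm diameter, its top 68 mm above the worktop and 54 mm above the deck it stands on, 136 mm from the axle. It turns with the carousel.
- single_post_3 (a point): Free top centre of a single rim post (the only post beside one of the three wrong bins, a quarter turn clockwise from the right bin): white upright post, 12 mm diameter, its top 68 mm above the worktop and 54 mm above the deck it stands on, 136 mm from the axle. It turns with the carousel.
- vial_mid (a point): Centre (half-way up, 21 mm above its foot) of the short vial: a loose glass vial with a tan snap cap, 16 mm diameter, 42 mm high, standing on the worktop to the left or right of the carousel. z is its long axis. It clears the cover by 6 mm when standing in a bin, and topples if the carousel is jerked (safe at 60 mm/s at the posts with soft starts and stops).
- tall_vial: Bystander: tall vial with a black cap, 22 mm diameter, 96 mm high; origin at its foot. Left or right of the carousel, on the side where the short vial is not.
- jar: Bystander: white jar, 60 mm diameter, 76 mm high; origin at its foot.
- dish: Bystander: flat covered dish, 57 mm diameter, 14 mm high; origin at its foot.
- short_vial: The short vial itself; origin at the centre of its foot, 21 mm below vial_mid.

How it is judged:
By the outcome, as a careful person would: the job done as asked, in the order asked, and still so for the second after the job is handed in, with the robot touching nothing.
It also fails if it takes over 72 s, if anything falls off the work surface, if the arm or the gripper's body presses on something with over 40 N, if the wrist force passes 120 N, or if a joint passes its speed limit or range.

## Robot

A 6-joint arm with a two-finger parallel gripper is mounted at the origin on a cart in front of the work surface, level with it; the furniture and walls round the work are solid. World frame = base frame: x ahead of the robot, y to its left, z up, the work surface at z = 0. Lengths are in mm, angles in rad, forces in N, time in s.
With the tool pointing down it reaches from about 350 to 725 mm from the base axis. Payload 4.3 kg.
Tool frame: the origin (TCP) lies at the very end of the fingers, on their centre line; the grasp point (between the pads) lies 19 mm behind it; z points along the fingers, y is the line along which they close (so a half turn about z gives the same grasp; the last joint's range is limited). The gripper opens to 85 mm and grips with 20 to 120 N. Pads are 22 mm wide; open, the fingers measure 114 mm over their backs; the gripper's body (76 mm by 85 mm) begins 54 mm behind the grasp point. The pads swing forward as they close: fully open they stand 13 mm farther back than shut.
Start: joints at [-1.449, 0.377, 0.081, 1.274, 0, 1.46], TCP at [132.103, -559.657, 231.329] pointing down, gripper open.
Joint ranges: [-2.72, 2.72], [-0.84, 1.66], [-1.02, 1.22], [-1.77, 2.12], [-1.37, 1.28], [-3.14, 3.14]. Speed limits (rad/s): [2.57, 2.57, 3.14, 3.14, 3.14, 3.14].

## Interface

Orientations are given as a rotation vector (axis times angle).
In Python, from station import arm gives the robot as it stands.
- The arm moves only by the tool play_rows, never from a script. Its argument "targets" is a list that holds one entry, the list of rows, each a list of 7 numbers: the turn, a rotation vector about the tool's x, y, z in rad, then the shift along the tool's x, y, z in m, then the finger opening in m, from 0 to 0.0854. In form: [[[ax, ay, az, x, y, z, claw], ...]]. A call has 1 to 12 rows; each row shifts and turns the commanded pose from where the row before left it, along the tool's axes as they then stand; what a row does not reach is not made up. A row lasts 1/12 s, in which the tool goes at most 41.7 mm and 7.16 degrees, less where a joint would pass 70% of its speed; a pose out of reach is approached as far as the arm can. A call is refused whole if a number of a shift passes 0.0417 or a number of a turn 0.125, either way. A call with a gripper value outside its range is refused whole. The fingers move at their own pace and stop on an object; "force" is the grip in N (left out, the last holds). Time passes only in rows, so rows that do not move let the fingers close. It gives the time, the measured TCP pose, the force, the opening and the grip force at its end, in the units of the state.
- arm.get_obs(): the state, without advancing time (a new reading comes with each control period).
- arm.capture(name): name is "side" or "top" or "wrist"; returns a dict with "color" (400x640x3 uint8, blue, green, red), "range_z" (400x640 float32, mm along the optical axis (not along the pixel's ray), 0 where there is no reading), "camera_matrix" (3x3 intrinsics, pixels), "dist_coeffs" ([k1, k2, p1, p2, k3] as OpenCV has them; the pictures are not rectified), "view" (4x4, takes a point from world to camera coordinates); the wrist camera has in their place "T_tool_cam" (4x4, takes a point from camera to tool coordinates, whose origin is the TCP and whose axes are the flange's). Camera axes: x right, y up, looking along -z (the intrinsics and any distortion apply to the point x, -y, -z); pixel columns grow to the right and rows downward; lengths in mm; the calibration is good to about 2 mm. A picture is of the moment at which its call begins: read the wrist's pose just before it.
- arm.close_job(): hands the job in; it is judged then, once.
The state is a dict: "time_s": time; "q": joint angles; "joint_vel": joint speeds; "joint_torque": joint torques, N m; "tcp_pos": TCP position; "eef_rot": TCP orientation; "force": force on the tool from outside, world axes, zero at the start; "wrist_torque": the same for the moment, N m; "grip_width": opening from 0.0 (shut) to 1.0 (fully open); "grasp_force": force on a finger pad.
Only numpy, scipy, OpenCV 4.12 (cv2) and the standard library are available. Lean on these libraries where they do the work, as an engineer would, in place of code of your own. Each camera call takes 0.05 s, during which the arm holds its last target. There are 200 camera calls.

## Working session

There is one attempt and no reset: what is moved stays moved. The work goes in short steps, Python scripts to look and compute and a tool call to move; the robot and the scene stay as the last step left them, time stands still between calls to the robot, and variables do not carry over. Pictures are saved under pics/ and viewed, at most 10 in all, crops included, and the job is handed in when it is done.

Besides the shell and the picture viewer there is one more tool, called after ">>>" in YAML: its name, and indented under it one key for each argument. play_rows: Moves the arm, as the interface text tells. Its arguments: {"type":"object","properties":{"targets":{"type":"array"},"force":{"type":"number"}},"required":["targets"]}

```bash
mkdir -p pics; ls
cat > h.py <<'E'
import numpy as np, cv2
from station import arm
from scipy.spatial.transform import Rotation as R
def cloud(name):
    o=arm.get_obs(); c=arm.capture(name); K=np.array(c["camera_matrix"]); d=np.array(c["dist_coeffs"])
    z=c["range_z"]; h,w=z.shape
    uv=np.stack(np.meshgrid(np.arange(w),np.arange(h)),-1).reshape(-1,1,2).astype(np.float64)
    n=cv2.undistortPoints(uv,K,d).reshape(h,w,2)
    P=np.stack([n[...,0]*z,-n[...,1]*z,-z,np.ones_like(z)],-1)
    if name=="wrist":
        T=np.eye(4);T[:3,:3]=R.from_rotvec(o["eef_rot"]).as_matrix();T[:3,3]=o["tcp_pos"]
        M=T@np.array(c["T_tool_cam"])
    else: M=np.linalg.inv(np.array(c["view"]))
    W=(P@M.T)[...,:3]; W[z<=0]=np.nan
    return c["color"],W
E
python3 - <<'E'
from h import *
o=arm.get_obs();print(o)
for n in("top","side"):
    c,W=cloud(n); cv2.imwrite(f"pics/{n}0.png",c); np.save(f"pics/{n}0.npy",W)
E
```

```text
pics
{'time_s': 0.0, 'q': array([-1.44929770e+00,  3.78062021e-01,  7.96325963e-02,  1.27442907e+00,
        1.58521649e-05,  1.46050831e+00]), 'joint_vel': array([ 3.13320457e-04, -1.60912795e-05,  3.13775556e-04, -9.99956707e-04,
        4.59326616e-04, -9.03067909e-04]), 'joint_torque': array([-5.07806963e-04, -4.63605702e+01,  2.69873983e+01,  2.08111253e-02,
       -6.71437988e-05, -3.93688325e-06]), 'tcp_pos': array([ 132.0233791 , -558.95407536,  230.36409249]), 'eef_rot': array([-3.11847009e+00, -3.63036640e-01, -6.73881190e-06]), 'force': array([ 0.2635399 , -0.57431706,  0.11720164]), 'wrist_torque': array([-0.01637617,  0.0253821 ,  0.04661667]), 'grasp_force': 0.0, 'grip_width': 1.0001313439544441}
```

View pics/top0.png

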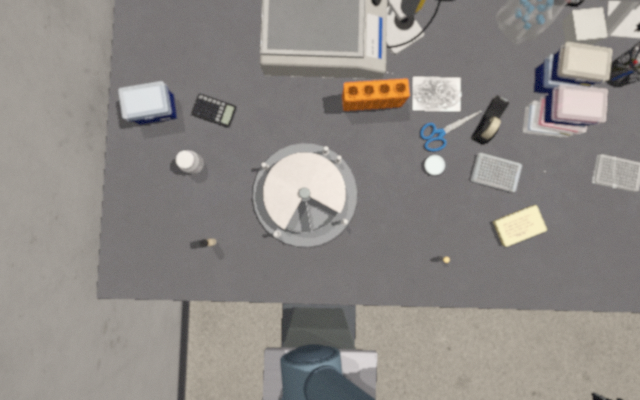

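View pics/side0.png

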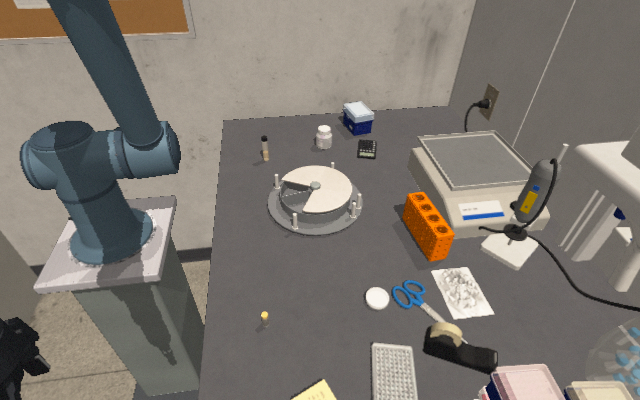

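Top view: the carousel axle is near (305,195), with the pair posts at about (327,150) and (339,160). Single posts are at (265,165), (278,235) and (348,207), and the opening faces the bottom of the picture. The short vial (tan cap) is at (446,260), the tall vial at (205,242), the jar at (188,162) and the dish at (433,165).

Run:
```python
from h import *
from scipy.ndimage import label
W=np.load("pics/top0.npy"); S=np.load("pics/side0.npy")
c=cv2.imread("pics/top0.png")
for n,(u,v) in dict(axle=(305,195),vial=(446,260),tall=(209,242),jar=(188,160),dish=(433,165),pA=(327,150),pB=(339,160),s1=(265,165),s2=(278,235),s3=(348,207),table=(380,260)).items(): print(n,np.round(W[v,u]))
# axle via cover outline: points z 58..72 
for nm,A in(("top",W),("side",S)):
    ax=W[195,305,:2]
    P=A.reshape(-1,3); r=np.hypot(*(P[:,:2]-ax).T)
    # deck fit
    m=(r<170)&(P[:,2]>8)&(P[:,2]<20); 
    h=cv2.minEnclosingCircle(P[m][:,:2].astype(np.float32)); print(nm,"deck",h,m.sum(),np.median(P[m,2]))
    m=(r<118)&(P[:,2]>60)&(P[:,2]<72); print("cover",cv2.minEnclosingCircle(P[m][:,:2].astype(np.float32)),np.median(P[m,2]))
    C=np.array(cv2.minEnclosingCircle(P[m][:,:2].astype(np.float32))[0])
    d=P[m][:,:2]-C; a=np.degrees(np.arctan2(d[:,1],d[:,0]))%360; rr=np.hypot(*d.T)
    hh=np.histogram(a[(rr>40)&(rr<100)],bins=72,range=(0,360))[0]; print("sector",[(5*i,int(x)) for i,x in enumerate(hh) if x<max(hh)*.5])
    r=np.hypot(*(A[...,:2]-C).transpose(2,0,1))
    L,n=label((r>118)&(r<155)&(A[...,2]>35)&(A[...,2]<80))
    for i in range(1,n+1):
        q=A[L==i]; dd=q[:,:2].mean(0)-C; print(" post",len(q),q.mean(0).round(),q[:,2].max().round(),np.hypot(*dd).round(),np.degrees(np.arctan2(dd[1],dd[0])).round(1))
    P=A.reshape(-1,3)
    L,n=label((A[...,2]>8)&(r>170)&(A[...,0]<700)&(A[...,0]>200)&(abs(A[...,1])<600))
    for i in range(1,n+1):
        q=A[L==i]
        if 3<len(q)<800:print(" obj",len(q),q.min(0).round(),q.max(0).round())
```

```text
axle [585.  57.  81.]
vial [ 419. -336.   46.]
tall [452. 309.  79.]
jar [671. 375.  80.]
dish [ 688. -307.   12.]
pA [713.   1.  59.]
pB [688. -34.  52.]
s1 [665. 168.  73.]
s2 [475. 131.  27.]
s3 [559. -65.  16.]
table [ 411. -161.    2.]
top deck ((595.3409423828125, 63.937705993652344), 152.68966674804688) 4155 14.754644012836934
cover ((592.8966674804688, 60.037410736083984), 112.07403564453125) 66.80704358203502
sector [(155, 0), (160, 0), (165, 0), (170, 0), (175, 0), (180, 0), (185, 0), (190, 8), (195, 0), (200, 0), (205, 0), (210, 0), (215, 0), (220, 0), (225, 0), (230, 0), (235, 0), (240, 25)]
 post 23 [715.   5.  61.] 74.0 134.0 -24.4
 post 20 [691. -31.  64.] 71.0 134.0 -42.9
 post 22 [665. 172.  62.] 73.0 134.0 57.1
 post 18 [518. -53.  67.] 71.0 136.0 -123.5
 post 18 [480. 133.  65.] 73.0 135.0 147.1
 obj 477 [644. 355.   9.] [699. 409.  82.]
 obj 232 [ 661. -339.    8.] [ 700. -282.   21.]
 obj 117 [441. 308.  13.] [462. 328. 101.]
 obj 45 [ 414. -343.   12.] [ 429. -329.   46.]
side deck ((588.9683837890625, 56.70130157470703), 148.5640106201172) 1909 15.309957940591744
cover ((588.9271850585938, 57.87823486328125), 113.48089599609375) 67.26368525451562
sector [(40, 15), (155, 1), (160, 0), (165, 0), (170, 0), (175, 0), (180, 0), (185, 0), (190, 2), (195, 0), (200, 0), (205, 0), (210, 0), (215, 0), (220, 0), (225, 0), (230, 0), (235, 0), (240, 13)]
 post 19 [663. 169.  62.] 71.0 133.0 56.2
 post 34 [475. 129.  54.] 70.0 134.0 147.8
 post 41 [713.  -0.  56.] 71.0 137.0 -25.2
 post 42 [689. -37.  56.] 71.0 138.0 -43.5
 post 44 [515. -59.  55.] 71.0 139.0 -122.2
 obj 322 [640. 351.   8.] [699. 405.  80.]
 obj 144 [436. 302.   9.] [458. 324.  99.]
 obj 331 [ 658. -342.    8.] [ 700. -285.   19.]
 obj 92 [ 411. -349.   10.] [ 426. -333.   46.]
 obj 455 [ 463. -527.   16.] [ 544. -489.   22.]
```

Scene worked out:
- Axle is at about (590,59) and the opening centre at about 198.5°.
- The pair is at about -34°, so the carousel turns about 127.5° clockwise.
- I'll use the single post at -123°, which moves through the near side.
- The short vial is at about (419,-338).

Now going above that post.

>>> play_rows:
  targets:
    - [[0,0,-0.122,0,0,0,0.034],[0,0,0,0.027,-0.022,0.0045,0.034],[0,0,0,0.027,-0.022,0.0045,0.034],[0,0,0,0.027,-0.022,0.0045,0.034],[0,0,0,0.027,-0.022,0.0045,0.034],[0,0,0,0.027,-0.022,0.0045,0.034],[0,0,0,0.027,-0.022,0.0045,0.034],[0,0,0,0.027,-0.022,0.0045,0.034],[0,0,0,0.027,-0.022,0.0045,0.034],[0,0,0,0.027,-0.022,0.0045,0.034]]

```text
time_s: 0.93
tcp_pos: [291.7, -287.9, 190.3]
eef_rot: [-3.092, -0.552, 0.0]
force: [-0.1, -0.5, 0.3]
grip_width: 0.4
grasp_force: 0.0
```

>>> play_rows:
  targets:
    - [[0,0,0,0.0264,-0.0128,0.0036,0.034],[0,0,0,0.0264,-0.0128,0.0036,0.034],[0,0,0,0.0264,-0.0128,0.0036,0.034],[0,0,0,0.0264,-0.0128,0.0036,0.034],[0,0,0,0.0264,-0.0128,0.0036,0.034],[0,0,0,0.0264,-0.0128,0.0036,0.034],[0,0,0,0.0264,-0.0128,0.0036,0.034],[0,0,0,0.0264,-0.0128,0.0036,0.034],[0,0,0,0.0264,-0.0128,0.0036,0.034],[0,0,0,0.0264,-0.0128,0.0036,0.034],[0,0,0,0.0264,-0.0128,0.0036,0.034],[0,0,-0.122,0,0,0,0.034]]

```text
time_s: 1.93
tcp_pos: [517.6, -53.7, 150.1]
eef_rot: [-3.049, -0.749, -0.002]
force: [-0.7, -0.9, -0.5]
grip_width: 0.397
grasp_force: 0.0
```

>>> play_rows:
  targets:
    - [[0,0,-0.122,0,0,0,0.034],[0,0,-0.122,0,0,0,0.034],[0,0,-0.122,0,0,0,0.034],[0,0,-0.122,0,0,0,0.034],[0,0,-0.122,0,0,0,0.034],[0,0,-0.122,0,0,0,0.034],[0,0,-0.122,0,0,0,0.034],[0,0,-0.122,0,0,0,0.034],[0,0,-0.122,0,0,0,0.034],[0,0,-0.122,0,0,0,0.034],[0,0,-0.122,0,0,0,0.034],[0,0,-0.122,0,0,0,0.034]]

```text
time_s: 2.93
tcp_pos: [514.6, -56.9, 150.7]
eef_rot: [-1.768, -2.596, 0.001]
force: [0.7, 0.3, -0.7]
grip_width: 0.402
grasp_force: 0.0
```

>>> play_rows:
  targets:
    - [[0,0,-0.122,0,0,0,0.034],[0,0,-0.122,0,0,0,0.034],[0,0,-0.122,0,0,0,0.034],[0,0,-0.122,0,0,0,0.034],[0,0,-0.122,0,0,0,0.034],[0,0,-0.122,0,0,0,0.034],[0,0,-0.122,0,0,0,0.034],[0,0,-0.122,0,0,0,0.034],[0,0,-0.122,0,0,0,0.034],[0,0,-0.122,0,0,0,0.034],[0,0,-0.122,0,0,0,0.034],[0,0,-0.122,0,0,0,0.034]]

```text
time_s: 3.93
tcp_pos: [514.6, -57.0, 150.7]
eef_rot: [0.42, -3.112, -0.0]
force: [-0.0, -0.4, -0.9]
grip_width: 0.395
grasp_force: 0.0
```

>>> play_rows:
  targets:
    - [[0,0,-0.122,0,0,0,0.034],[0,0,-0.122,0,0,0,0.034],[0,0,-0.122,0,0,0,0.034],[0,0,-0.122,0,0,0,0.034],[0,0,-0.122,0,0,0,0.034],[0,0,-0.122,0,0,0,0.034]]

```text
time_s: 4.43
tcp_pos: [514.6, -57.0, 150.7]
eef_rot: [1.506, -2.756, -0.001]
force: [0.2, -0.6, 0.1]
grip_width: 0.4
grasp_force: 0.0
```

```bash
cat >> h.py <<'E'
def yaw():
    o=arm.get_obs(); M=R.from_rotvec(o["eef_rot"]).as_matrix()
    return np.degrees(np.arctan2(M[1,1],M[0,1])),M,o
def to(x,y,z,yw=None):
    "tool-frame shift (mm) and turn (rad) to a world point / yaw of tool y"
    a,M,o=yaw(); s=M.T@(np.array([x,y,z])-o["tcp_pos"])
    t=0 if yw is None else -np.radians((yw-a+180)%360-180)
    print("at",o["tcp_pos"].round(1),"yaw",a.round(1),"t",round(o["time_s"],2),"| shift",s.round(1),"turn",round(float(t),3),"tilt",M[:,2].round(3))
E
python3 - <<'E'
from h import *
from scipy.ndimage import label
to(516,-56,35,147); print(arm.get_obs()["q"].round(2))
c,W=cloud("wrist"); cv2.imwrite("pics/w1.png",c)
C=np.array([590,59]); r=np.hypot(*(W[...,:2]-C).transpose(2,0,1))
L,n=label((r>118)&(r<160)&(W[...,2]>40)&(W[...,2]<80))
for i in range(1,n+1):
    q=W[L==i]
    if len(q)>30: t=q[q[:,2]>np.percentile(q[:,2],95)-5]; print(len(q),q[:,2].max().round(),t.mean(0).round(1),t.min(0).round(),t.max(0).round())
E
```

```text
at [514.6 -57.  150.7] yaw 147.3 t 4.43 | shift [ -1.6  -0.8 115.7] turn 0.005 tilt [-0.001  0.    -1.   ]
[-0.23  0.3  -0.24  1.03 -0.   -1.23]
342 68.0 [516.4 -57.2  65.9] [511. -63.  63.] [522. -51.  68.]
71 64.0 [472.7 128.9  58.2] [471. 126.  55.] [475. 132.  64.]
```

View pics/w1.png

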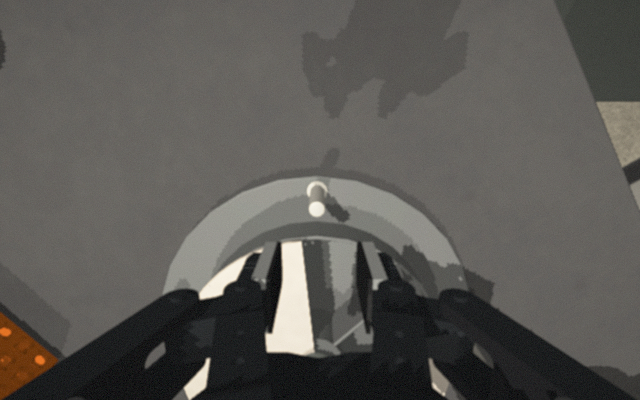

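The wrist view shows the post top at (316,208), between the fingers, and it measures (516,-57,66). That fits the 68 mm height and 136 mm radius. Descending to cage it.

>>> play_rows:
  targets:
    - [[0,0,0,0,0,0.015,0.034],[0,0,0,0,0,0.02,0.034],[0,0,0,0,0,0.025,0.034],[0,0,0,0,0,0.025,0.034],[0,0,0,0,0,0.02,0.034],[0,0,0,0,0,0.009,0.034],[0,0,0,0,0,0,0.016],[0,0,0,0,0,0,0.016],[0,0,0,0,0,0,0.016]]
  force: 20

```text
time_s: 5.23
tcp_pos: [516.2, -57.3, 38.4]
eef_rot: [-1.497, 2.761, -0.002]
force: [0.3, 0.5, 1.5]
grip_width: 0.19
grasp_force: 0.0
```

>>> play_rows:
  targets:
    - [[0,0,0.0291,-0.0001,0.004,0,0.016],[0,0,0.0582,-0.0002,0.0079,0,0.016],[0,0,0.0873,-0.0005,0.0119,0,0.016],[0,0,0.0873,-0.0005,0.0119,0,0.016],[0,0,0.0873,-0.0005,0.0119,0,0.016],[0,0,0.0873,-0.0005,0.0119,0,0.016],[0,0,0.0873,-0.0005,0.0119,0,0.016],[0,0,0.0873,-0.0005,0.0119,0,0.016],[0,0,0.0873,-0.0005,0.0119,0,0.016],[0,0,0.0582,-0.0002,0.0079,0,0.016],[0,0,0.0291,-0.0001,0.004,0,0.016]]

```text
time_s: 6.15
tcp_pos: [457.4, 29.3, 39.0]
eef_rot: [-0.323, 3.121, -0.002]
force: [0.1, -1.7, -0.2]
grip_width: 0.183
grasp_force: 0.7
```

Run:
```python
from h import *
a,M,o=yaw(); th=a+90 # tool x outward
d=o["tcp_pos"][:2]-[590,59]; print(o["tcp_pos"],a,"radius",np.hypot(*d),"ang",np.degrees(np.arctan2(d[1],d[0])),o["force"],o["q"].round(2))
```

```text
[457.40563792  29.32957241  39.03478127] 101.81696873248943 radius 135.87346734722414 ang -167.38679971110577 [ 0.05460381 -1.73900591 -0.17563966] [-0.07  0.31 -0.57  0.7  -0.   -0.28]
```

>>> play_rows:
  targets:
    - [[0,0,0.0291,-0.0001,0.004,0,0.016],[0,0,0.0582,-0.0002,0.0079,0,0.016],[0,0,0.0873,-0.0005,0.0119,0,0.016],[0,0,0.0873,-0.0005,0.0119,0,0.016],[0,0,0.0873,-0.0005,0.0119,0,0.016],[0,0,0.0873,-0.0005,0.0119,0,0.016],[0,0,0.0873,-0.0005,0.0119,0,0.016],[0,0,0.0873,-0.0005,0.0119,0,0.016],[0,0,0.0873,-0.0005,0.0119,0,0.016],[0,0,0.0582,-0.0002,0.0079,0,0.016],[0,0,0.0291,-0.0001,0.004,0,0.016]]

```text
time_s: 7.07
tcp_pos: [476.9, 132.5, 39.0]
eef_rot: [0.896, 3.007, 0.001]
force: [-0.9, -1.6, 1.4]
grip_width: 0.187
grasp_force: 0.6
```

>>> play_rows:
  targets:
    - [[0,0,0.0291,-0.0001,0.004,0,0.016],[0,0,0.0582,-0.0002,0.0079,0,0.016],[0,0,0.0873,-0.0005,0.0119,0,0.016],[0,0,0.0873,-0.0005,0.0119,0,0.016],[0,0,0.0873,-0.0005,0.0119,0,0.016],[0,0,0.0873,-0.0005,0.0119,0,0.016],[0,0,0.0873,-0.0005,0.0119,0,0.016],[0,0,0.0582,-0.0002,0.0079,0,0.016],[0,0,0.0291,-0.0001,0.004,0,0.016]]

```text
time_s: 7.82
tcp_pos: [540.2, 184.6, 38.9]
eef_rot: [1.761, 2.599, 0.003]
force: [-1.2, -0.2, 0.4]
grip_width: 0.189
grasp_force: 0.5
```

```bash
cat > look.py <<'E'
from h import *
import sys
from scipy.ndimage import label
from scipy.optimize import least_squares
C=np.array([590,59.])
def posts(nm,A):
    r=np.hypot(*(A[...,:2]-C).transpose(2,0,1))
    L,n=label((r>120)&(r<152)&(A[...,2]>35)&(A[...,2]<76))
    for i in range(1,n+1):
        q=A[L==i]
        if len(q)>8: d=q[:,:2].mean(0)-C; print(nm,"post",len(q),q.mean(0).round(),np.hypot(*d).round(),(np.degrees(np.arctan2(d[1],d[0]))%360).round(1))
a,M,o=yaw(); d=o["tcp_pos"][:2]-C; print(o["time_s"],o["tcp_pos"].round(1),"yaw",round(a,1),"radius",np.hypot(*d),"ang",np.degrees(np.arctan2(d[1],d[0])),o["force"].round(1))
ims=[]
for n in("top","side"):
    c,W=cloud(n); posts(n,W); ims.append(c); cv2.imwrite(f"pics/{n}_{sys.argv[1]}.png",c); np.save(f"pics/{n}_{sys.argv[1]}.npy",W)
v=np.hstack([cv2.resize(ims[0][130:260,220:390],None,fx=3,fy=3)[:390],cv2.resize(ims[1][150:240,250:380],None,fx=2.2,fy=4.3333)[:390]])
cv2.imwrite(f"pics/both_{sys.argv[1]}.png",v)
E
python3 look.py a
```

```text
7.8167 [540.2 184.6  38.9] yaw 21.8 radius 135.14470439366258 ang 111.6214427651393 [-1.2 -0.2  0.4]
top post 24 [716. 112.  61.] 137.0 22.7
top post 22 [644. -64.  63.] 135.0 293.6
top post 17 [478. -11.  66.] 132.0 212.1
top post 15 [461.  28.  66.] 133.0 193.5
side post 84 [538. 180.  63.] 132.0 113.2
side post 34 [714. 106.  55.] 132.0 20.7
side post 41 [457.  24.  55.] 138.0 194.9
side post 42 [474. -17.  55.] 139.0 213.1
side post 46 [641. -71.  54.] 139.0 291.3
```

View pics/both_a.png

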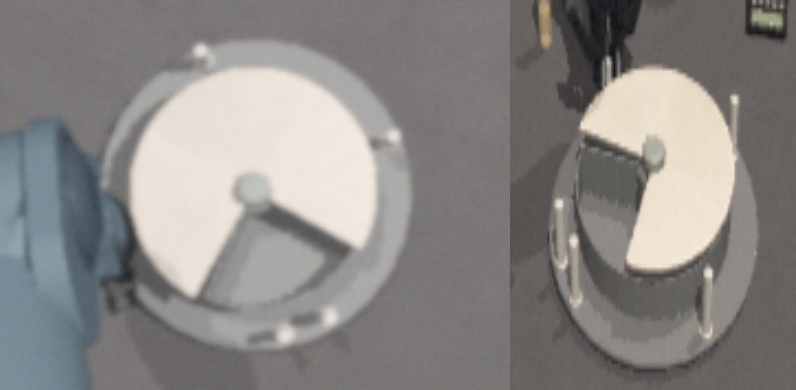

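Both crops: the pair posts, at (285,335) and (328,315) in the left crop, sit nearly in front of the opening and are a few degrees short. Measuring the opening direction precisely next.

Run:
```python
from h import *
from scipy.optimize import minimize
for nm in("top","side"):
    c=arm.capture(nm); K=np.array(c["camera_matrix"]); V=np.array(c["view"]); D=np.array(c["dist_coeffs"])
    W=np.load(f"pics/{nm}_a.npy"); Mi=np.linalg.inv(V); o=Mi[:3,3]
    h,w=W.shape[:2]; uv=np.stack(np.meshgrid(np.arange(w),np.arange(h)),-1).reshape(-1,1,2).astype(float)
    n=cv2.undistortPoints(uv,K,D).reshape(-1,2); d=np.c_[n[:,0],-n[:,1],-np.ones(len(n))]@Mi[:3,:3].T
    zc=66.8; P=o+d*((zc-o[2])/d[:,2])[:,None]; z=W.reshape(-1,3)[:,2]; lum=c["color"].reshape(-1,3).min(1)
    C0=np.array([590,59]); rr=np.hypot(*(P[:,:2]-C0).T); s=(rr<118)&(rr>25)
    cov=((lum>165)&(z>60)).astype(float)[s]; Q=P[s,:2]
    def f(p):
        e=Q-p[:2]; r=np.hypot(*e.T); a=np.degrees(np.arctan2(e[:,1],e[:,0]))-p[2]; a=(a+180)%360-180
        edge=np.minimum(112-r, np.where(abs(a)<135,r*np.sin(np.radians(abs(abs(a)-45).clip(0,90))),0)*np.sign(abs(a)-45)+ (abs(a)>=135)*99)
        return ((cov-1/(1+np.exp(-edge/1.2)))**2).mean()
    b=min((minimize(f,[590,59,x],method="Nelder-Mead") for x in(190,198,206)),key=lambda q:q.fun); print(nm,b.x,b.fun)
    W3=W; ce=b.x[:2]; r=np.hypot(*(W[...,:2]-ce).transpose(2,0,1)); q=W[(r>120)&(r<152)&(W[...,2]>58)&(W[...,2]<76)]
    a=np.degrees(np.arctan2(q[:,1]-ce[1],q[:,0]-ce[0]))%360
    for lo,hi in((185,203),(203,222),(280,300),(12,32)): 
        k=(a>lo)&(a<hi); print(lo,a[k].mean().round(1),k.sum())
```

```text
top [592.41944369  59.79465732 197.57793788] 0.009990314682251407
185 193.5 14
203 212.1 15
280 292.6 17
12 22.8 17
side [589.57286313  57.22268028 197.36691554] 0.011921426111631503
185 193.9 18
203 212.3 19
280 291.9 21
12 21.5 16
```

>>> play_rows:
  targets:
    - [[0,0,0.0218,-0.0001,0.003,0,0.016],[0,0,0.0436,-0.0002,0.0059,0,0.016],[0,0,0.0218,-0.0001,0.003,0,0.016],[0,0,0,0,0,0,0.016]]

```text
time_s: 8.35
tcp_pos: [550.1, 187.8, 37.4]
eef_rot: [1.871, 2.523, 0.001]
force: [-0.4, 0.4, 0.0]
grip_width: 0.189
grasp_force: 0.0
```

```bash
cat > ang.py <<'E'
from h import *
a0,M,o=yaw(); print(o["time_s"],o["tcp_pos"].round(1),a0.round(1),o["force"].round(1))
for nm,ce in(("top",(592.4,59.8)),("side",(589.6,57.2))):
    c,W=cloud(nm); r=np.hypot(*(W[...,:2]-np.array(ce)).transpose(2,0,1)); q=W[(r>120)&(r<152)&(W[...,2]>58)&(W[...,2]<76)]
    a=np.sort(np.degrees(np.arctan2(q[:,1]-ce[1],q[:,0]-ce[0]))%360)
    print(nm,[(g.mean().round(1),len(g)) for g in np.split(a,np.where(np.diff(a)>3)[0]+1) if len(g)>4])
    cv2.imwrite(f"pics/{nm}_l.png",c)
E
python3 ang.py
```

```text
8.35 [550.1 187.8  37.4] 16.9 [-0.4  0.4  0. ]
top [(np.float64(18.4), 17), (np.float64(189.1), 14), (np.float64(207.7), 16), (np.float64(288.3), 15)]
side [(np.float64(17.8), 12), (np.float64(108.3), 64), (np.float64(190.2), 17), (np.float64(208.0), 21), (np.float64(287.7), 19)]
```

>>> play_rows:
  targets:
    - [[0,0,0.007,0,0.001,0,0.016],[0,0,0.006,0,0.0008,0,0.016],[0,0,0,0,0,0,0.016],[0,0,0,0,0,0,0.034],[0,0,0,0,0,0,0.034],[0,0,0,0,0,-0.01,0.034],[0,0,0,0,0,-0.025,0.034],[0,0,0,0,0,-0.035,0.034],[0,0,0,0,0,-0.035,0.034],[0,0,0,0,0,-0.025,0.034]]

```text
time_s: 9.28
tcp_pos: [552.3, 188.5, 171.2]
eef_rot: [1.885, 2.51, 0.004]
force: [-0.4, 0.1, -0.6]
grip_width: 0.395
grasp_force: 0.0
```

```bash
python3 ang.py; python3 -c "
from h import *
to(419,-338,150,-90); to(419,-338,150); print(arm.get_obs()['q'])"
```

```text
9.2833 [552.3 188.5 171.2] 16.2 [-0.4  0.1 -0.6]
top [(np.float64(18.0), 16), (np.float64(108.1), 14), (np.float64(188.5), 16), (np.float64(207.1), 14), (np.float64(288.0), 17)]
side [(np.float64(17.5), 14), (np.float64(108.3), 14), (np.float64(189.3), 17), (np.float64(208.2), 19), (np.float64(287.6), 20)]
at [555.1 189.1 173.7] yaw 16.2 t 9.38 | shift [-468.3 -277.8   20.9] turn 1.853 tilt [ 0.011  0.002 -1.   ]
at [555.1 189.1 173.7] yaw 16.2 t 9.38 | shift [-468.3 -277.8   20.9] turn 0.0 tilt [ 0.011  0.002 -1.   ]
[ 2.20202439e-01  4.11186813e-01 -1.84142717e-02  1.13005973e+00
 -2.80106273e-05  1.50864460e+00]
```

The pair's midpoint now reads about 198.0° against the opening at 197.5°, so the bin is lined up. Going to the short vial.

>>> play_rows:
  targets:
    - [[0,0,0,-0.015,-0.009,0,0.034],[0,0,0,-0.0302,-0.0179,0,0.034],[0,0,0,-0.0302,-0.0179,0,0.034],[0,0,0,-0.0302,-0.0179,0,0.034],[0,0,0,-0.0302,-0.0179,0,0.034],[0,0,0,-0.0302,-0.0179,0,0.034],[0,0,0,-0.0302,-0.0179,0,0.034],[0,0,0,-0.0302,-0.0179,0,0.034],[0,0,0,-0.0302,-0.0179,0,0.034],[0,0,0,-0.0302,-0.0179,0,0.034],[0,0,0,-0.0302,-0.0179,0,0.034],[0,0,0,-0.0302,-0.0179,0,0.034]]

```text
time_s: 10.38
tcp_pos: [449.3, -203.9, 167.0]
eef_rot: [-1.887, -2.512, -0.0]
force: [1.1, 0.6, 0.3]
grip_width: 0.398
grasp_force: 0.0
```

>>> play_rows:
  targets:
    - [[0,0,0,-0.0302,-0.0179,0,0.034],[0,0,0,-0.0302,-0.0179,0.005,0.034],[0,0,0,-0.0302,-0.0179,0.007,0.034],[0,0,0,-0.025,-0.015,0.005,0.034],[0,0,0,-0.01,-0.005,0.003,0.034],[0,0,0,0,0,0,0.034]]

```text
time_s: 10.88
tcp_pos: [413.4, -345.6, 146.1]
eef_rot: [-1.891, -2.508, 0.0]
force: [0.1, -1.2, 0.1]
grip_width: 0.401
grasp_force: 0.0
```

```bash
cat > v.py <<'E'
from h import *
from scipy.ndimage import label
to(419,-338,8)
c,W=cloud("wrist"); cv2.imwrite("pics/wv.png",c)
r=np.hypot(W[...,0]-419,W[...,1]+338)
q=W[(r<35)&(W[...,2]>8)&(W[...,2]<50)]
if len(q): 
    print(len(q),q.min(0).round(1),q.max(0).round(1)); t=q[q[:,2]>38]; print("top",len(t),t.min(0).round(1),t.max(0).round(1)); m=(t.min(0)+t.max(0))/2; to(m[0],m[1],8)
E
python3 v.py
```

```text
at [ 413.4 -345.6  146.1] yaw 16.0 t 10.88 | shift [  5.7   7.5 138.1] turn 0.0 tilt [-0.001  0.    -1.   ]
475 [ 411.4 -347.8    8.1] [ 426.6 -331.9   42.5]
top 303 [ 411.8 -347.8   38.3] [ 426.6 -333.1   42.5]
at [ 413.9 -343.9  146.5] yaw 16.1 t 10.93 | shift [  1.6   6.1 138.5] turn 0.0 tilt [-0.001  0.001 -1.   ]
```

View pics/wv.png

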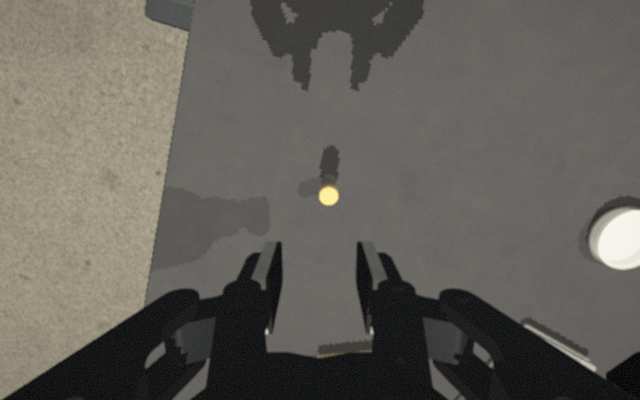

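The vial's tan cap shows at (329,196). It measures (419,-340), top at 42 mm, which matches its size. Correcting by about (1.6,6.1) mm, then descending to grasp.

>>> play_rows:
  targets:
    - [[0,0,0,0.0016,0.006,0.015,0.034],[0,0,0,0,0,0.025,0.034],[0,0,0,0,0,0.03,0.034],[0,0,0,0,0,0.03,0.034],[0,0,0,0,0,0.024,0.034],[0,0,0,0,0,0.01,0.034],[0,0,0,0,0,0.004,0.034],[0,0,0,0,0,0,0.026],[0,0,0,0,0,0,0.02],[0,0,0,0,0,0,0.012],[0,0,0,0,0,0,0.012],[0,0,0,0,0,0,0.012]]
  force: 25

```text
time_s: 11.93
tcp_pos: [421.0, -341.6, 10.8]
eef_rot: [1.885, 2.509, -0.0]
force: [0.7, 1.2, 4.8]
grip_width: 0.169
grasp_force: 26.0
```

```bash
python3 -c "
from h import *
to(419.2,-340.4,8);print(arm.get_obs()['grasp_force'],arm.get_obs()['grip_width']*85.4)"
```

```text
at [ 421.  -341.6   10.8] yaw 16.2 t 11.93 | shift [ 1.7 -1.4  2.8] turn 0.0 tilt [ 0.003 -0.002 -1.   ]
25.959891620756252 14.47387638474056
```

Gripped at 14.5 mm with 26 N. Lifting, carrying to above the bin and turning.

>>> play_rows:
  targets:
    - [[0,0,0,0,0,-0.008,0.012],[0,0,0,0,0,-0.02,0.012],[0,0,0,0,0,-0.03,0.012],[0,0,0,0,0,-0.035,0.012],[0,0,0,0,0,-0.03,0.012],[0,0,0,0,0,-0.015,0.012],[0,0,0,0.0129,0.008,0,0.012],[0,0,0,0.0258,0.0161,0,0.012],[0,0,0,0.0258,0.0161,0,0.012],[0,0,0,0.0258,0.0161,0,0.012],[0,0,0,0.0258,0.0161,0,0.012],[0,0,0,0.0258,0.0161,0,0.012]]

```text
time_s: 12.93
tcp_pos: [464.5, -177.2, 146.6]
eef_rot: [-1.886, -2.51, 0.0]
force: [0.6, 0.3, 0.5]
grip_width: 0.174
grasp_force: 25.5
```

>>> play_rows:
  targets:
    - [[0,0,0,0.0258,0.0161,0,0.012],[0,0,0,0.0258,0.0161,0,0.012],[0,0,0,0.0258,0.0161,0,0.012],[0,0,0,0.0258,0.0161,0,0.012],[0,0,0,0.0258,0.0161,0,0.012],[0,0,0,0.0258,0.0161,0,0.012],[0,0,0,0.0258,0.0161,0,0.012],[0,0,0,0.0129,0.008,0,0.012],[0,0,-0.06,0,0,0,0.012],[0,0,-0.12,0,0,0,0.012],[0,0,-0.12,0,0,0,0.012],[0,0,-0.12,0,0,0,0.012]]

```text
time_s: 13.93
tcp_pos: [526.0, 40.8, 146.4]
eef_rot: [-1.311, -2.853, 0.001]
force: [-0.4, 0.1, -0.3]
grip_width: 0.173
grasp_force: 25.5
```

>>> play_rows:
  targets:
    - [[0,0,-0.12,0,0,0,0.012],[0,0,-0.12,0,0,0,0.012],[0,0,-0.12,0,0,0,0.012],[0,0,-0.12,0,0,0,0.012],[0,0,-0.12,0,0,0,0.012],[0,0,-0.12,0,0,0,0.012],[0,0,-0.12,0,0,0,0.012],[0,0,-0.12,0,0,0,0.012],[0,0,-0.12,0,0,0,0.012],[0,0,-0.09,0,0,0,0.012],[0,0,0,0,0,0,0.012]]

```text
time_s: 14.85
tcp_pos: [526.1, 40.4, 146.5]
eef_rot: [0.474, -3.104, -0.001]
force: [-0.1, 0.0, -0.3]
grip_width: 0.172
grasp_force: 25.5
```

```bash
python3 -c "
from h import *
to(528,38.4,25,107.5);print(arm.get_obs()['grasp_force'],arm.get_obs()['grip_width']*85.4)
c,W=cloud('side'); cv2.imwrite('pics/sv.png',cv2.resize(c[80:240,220:420],None,fx=3,fy=3))
c,W=cloud('wrist'); cv2.imwrite('pics/wv2.png',c)
"; python3 -c "
import cv2,numpy as np
a=cv2.imread('pics/sv.png');b=cv2.imread('pics/wv2.png')
cv2.imwrite('pics/cmb.png',np.hstack([cv2.resize(a,(400,320)),cv2.resize(b[100:,120:520],(400,300+20))]))"
```

```text
at [526.1  40.4 146.5] yaw 107.4 t 14.85 | shift [ -1.5  -2.6 121.5] turn -0.002 tilt [-0.002  0.    -1.   ]
25.50962445745995 14.656016658546292
```

View pics/cmb.png

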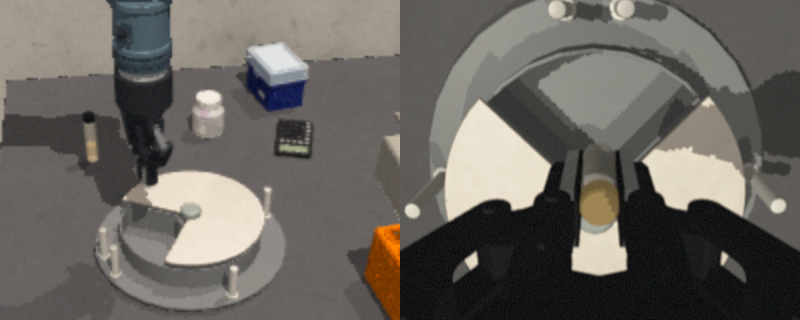

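The vial hangs upright in the fingers, at (600,195) in the right half. The bin sits squarely in the opening, with the pair at the top. Lowering.

>>> play_rows:
  targets:
    - [[0,0,0,-0.0015,-0.0026,0.01,0.012],[0,0,0,0,0,0.02,0.012],[0,0,0,0,0,0.025,0.012],[0,0,0,0,0,0.02,0.012],[0,0,0,0,0,0.015,0.012],[0,0,0,0,0,0.01,0.012],[0,0,0,0,0,0.01,0.012],[0,0,0,0,0,0.006,0.012],[0,0,0,0,0,0.002,0.012],[0,0,0,0,0,0,0.012]]

```text
time_s: 15.78
tcp_pos: [529.5, 37.8, 29.0]
eef_rot: [0.471, -3.106, 0.0]
force: [0.2, -2.0, 0.3]
grip_width: 0.174
grasp_force: 25.5
```

>>> play_rows:
  targets:
    - [[0,0,0,0,0,0.001,0.012],[0,0,0,0,0,0.001,0.012],[0,0,0,0,0,0.001,0.012],[0,0,0,0,0,0,0.012],[0,0,0,0,0,0,0.012]]

```text
time_s: 16.2
tcp_pos: [529.7, 37.8, 26.4]
eef_rot: [-0.472, 3.105, -0.0]
force: [0.0, 0.4, 0.6]
grip_width: 0.177
grasp_force: 25.5
```

>>> play_rows:
  targets:
    - [[0,0,0,0,0,0.0008,0.012],[0,0,0,0,0,0.0008,0.012],[0,0,0,0,0,0,0.012],[0,0,0,0,0,0,0.012]]

```text
time_s: 16.53
tcp_pos: [529.8, 37.8, 24.9]
eef_rot: [-0.472, 3.105, -0.0]
force: [-0.0, 0.2, 2.5]
grip_width: 0.172
grasp_force: 25.7
```

Contact felt at 2.5 N. Releasing slowly and lifting.

>>> play_rows:
  targets:
    - [[0,0,0,0,0,0.0003,0.014],[0,0,0,0,0,0,0.016],[0,0,0,0,0,0,0.018],[0,0,0,0,0,0,0.021],[0,0,0,0,0,0,0.025],[0,0,0,0,0,0,0.03],[0,0,0,0,0,0,0.034],[0,0,0,0,0,-0.006,0.034],[0,0,0,0,0,-0.015,0.034],[0,0,0,0,0,-0.03,0.034],[0,0,0,0,0,-0.035,0.034],[0,0,0,0,0,-0.035,0.034]]

```text
time_s: 17.53
tcp_pos: [528.5, 37.9, 146.5]
eef_rot: [0.472, -3.104, -0.0]
force: [1.8, -0.4, -0.2]
grip_width: 0.396
grasp_force: 0.0
```

```bash
python3 ang.py
python3 - <<'E'
from h import *
c,W=cloud("wrist"); cv2.imwrite("pics/wp.png",c[60:,100:540])
r=np.hypot(W[...,0]-528,W[...,1]-38.4); q=W[(r<30)&(W[...,2]>25)&(W[...,2]<62)]
t=q[q[:,2]>48]; print(len(q),q.min(0).round(1),q.max(0).round(1)," top",len(t),t.min(0).round(1),t.max(0).round(1))
to(548.5,187.5,145,18)
E
```

```text
17.5333 [528.5  37.9 146.5] 107.3 [ 1.8 -0.4 -0.2]
top [(np.float64(18.0), 16), (np.float64(107.9), 17), (np.float64(288.0), 17)]
side [(np.float64(17.2), 16), (np.float64(189.3), 18), (np.float64(208.0), 20), (np.float64(287.7), 20)]
499 [520.9  29.2  25.4] [536.5  44.5  56.7]  top 346 [521.6  29.6  48.1] [536.5  44.4  56.7]
at [532.5  37.7 149.1] yaw 107.3 t 17.68 | shift [-59.7 138.3   4.2] turn 1.558 tilt [ 0.008 -0.    -1.   ]
```

View pics/wp.png

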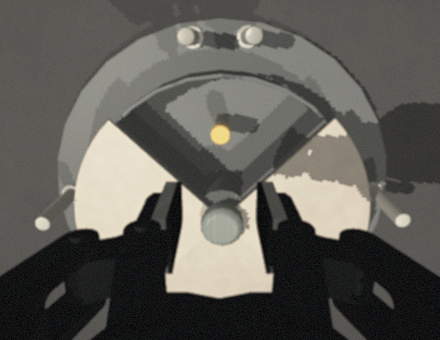

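The vial stands in the bin: cap at (220,135), measured (529,37), top 57 mm. Going to the single post at 108°.

>>> play_rows:
  targets:
    - [[0,0,0,-0.005,0.012,0,0.034],[0,0,0,-0.0115,0.0265,0,0.034],[0,0,0,-0.0115,0.0265,0,0.034],[0,0,0,-0.0115,0.0265,0,0.034],[0,0,0,-0.0115,0.0265,0,0.034],[0,0,0,-0.0085,0.02,0,0.034],[0,0,0.12,0,0,0,0.034],[0,0,0.12,0,0,0,0.034],[0,0,0.12,0,0,0,0.034],[0,0,0.12,0,0,0,0.034],[0,0,0.12,0,0,0,0.034],[0,0,0.12,0,0,0,0.034]]

```text
time_s: 18.68
tcp_pos: [543.5, 188.0, 143.1]
eef_rot: [-0.66, -3.067, 0.002]
force: [-0.4, 0.2, -0.8]
grip_width: 0.398
grasp_force: 0.0
```

>>> play_rows:
  targets:
    - [[0,0,0.12,0,0,0,0.034],[0,0,0.12,0,0,0,0.034],[0,0,0.12,0,0,0,0.034],[0,0,0.12,0,0,0,0.034],[0,0,0.12,0,0,0,0.034],[0,0,0.12,0,0,0,0.034],[0,0,0.118,0,0,0,0.034],[0,0,0,0,0,0,0.034],[0,0,0,0,0,0,0.034]]

```text
time_s: 19.43
tcp_pos: [544.0, 187.7, 143.7]
eef_rot: [-1.841, -2.543, 0.003]
force: [0.1, 0.6, -0.0]
grip_width: 0.397
grasp_force: 0.0
```

Run:
```python
from h import *
c,W=cloud("wrist")
r=np.hypot(W[...,0]-550,W[...,1]-188); t=W[(r<20)&(W[...,2]>61)&(W[...,2]<76)]
m=(t.min(0)+t.max(0))/2; print(len(t),t.min(0).round(),t.max(0).round()); to(m[0],m[1],38,18)
```

```text
238 [543. 182.  61.] [555. 193.  68.]
at [544.3 187.7 144. ] yaw 18.2 t 19.48 | shift [ -1.5   4.7 106. ] turn 0.003 tilt [-0.002 -0.    -1.   ]
```

>>> play_rows:
  targets:
    - [[0,0,0,-0.0015,0.0047,0.01,0.034],[0,0,0,0,0,0.02,0.034],[0,0,0,0,0,0.025,0.034],[0,0,0,0,0,0.022,0.034],[0,0,0,0,0,0.018,0.034],[0,0,0,0,0,0.01,0.034],[0,0,0,0,0,0,0.03],[0,0,0,0,0,0,0.026],[0,0,0,0,0,0,0.023],[0,0,0,0,0,0,0.02],[0,0,0,0,0,0,0.018],[0,0,0,0,0,0,0.017]]
  force: 20

```text
time_s: 20.48
tcp_pos: [551.1, 187.5, 41.3]
eef_rot: [1.845, 2.541, 0.002]
force: [-0.1, 0.5, -0.6]
grip_width: 0.197
grasp_force: 0.0
```

Caged. Starting the slow anticlockwise turn, about 42 mm/s with soft ramps.

>>> play_rows:
  targets:
    - [[0,0,-0.0037,0,-0.0005,0,0.017],[0,0,-0.0037,0,-0.0005,0,0.017],[0,0,-0.0074,0,-0.001,0,0.017],[0,0,-0.0074,0,-0.001,0,0.017],[0,0,-0.0074,0,-0.001,0,0.017],[0,0,-0.0074,0,-0.001,0,0.017],[0,0,-0.011,0,-0.0015,0,0.017],[0,0,-0.0147,0,-0.002,0,0.017],[0,0,-0.0184,0,-0.0025,0,0.017],[0,0,-0.0221,0,-0.003,0,0.017],[0,0,-0.0257,0,-0.0035,0,0.017],[0,0,-0.0257,0,-0.0035,0,0.017]]

```text
time_s: 21.48
tcp_pos: [530.6, 179.3, 40.3]
eef_rot: [1.641, 2.678, 0.0]
force: [1.6, 1.0, 0.0]
grip_width: 0.202
grasp_force: 0.8
```

>>> play_rows:
  targets:
    - [[0,0,-0.0257,-5e-05,-0.0035,0,0.017],[0,0,-0.0257,-5e-05,-0.0035,0,0.017],[0,0,-0.0257,-5e-05,-0.0035,0,0.017],[0,0,-0.0257,-5e-05,-0.0035,0,0.017],[0,0,-0.0257,-5e-05,-0.0035,0,0.017],[0,0,-0.0257,-5e-05,-0.0035,0,0.017],[0,0,-0.0257,-5e-05,-0.0035,0,0.017],[0,0,-0.0257,-5e-05,-0.0035,0,0.017],[0,0,-0.0257,-5e-05,-0.0035,0,0.017],[0,0,-0.0257,-5e-05,-0.0035,0,0.017],[0,0,-0.0257,-5e-05,-0.0035,0,0.017],[0,0,-0.0257,-5e-05,-0.0035,0,0.017]]

```text
time_s: 22.48
tcp_pos: [496.3, 155.1, 40.3]
eef_rot: [-1.21, -2.899, -0.001]
force: [0.9, 0.5, -0.5]
grip_width: 0.197
grasp_force: 0.8
```

Run:
```python
from h import *
a,M,o=yaw(); d=o["tcp_pos"][:2]-[591,58.5]; print(o["tcp_pos"],"yaw+90",a+90,"radius",np.hypot(*d),"ang",np.degrees(np.arctan2(d[1],d[0])),o["force"],o["grasp_force"])
```

```text
[496.3245406  155.06597983  40.2947187 ] yaw+90 134.68289340314513 radius 135.23472584008132 ang 134.4336200684383 [ 0.87683381  0.54793005 -0.54716168] 0.7983920350670815
```

Tracking is on the circle. Continuing.

>>> play_rows:
  targets:
    - [[0,0,-0.0257,-5e-05,-0.0035,0,0.017],[0,0,-0.0257,-5e-05,-0.0035,0,0.017],[0,0,-0.0257,-5e-05,-0.0035,0,0.017],[0,0,-0.0257,-5e-05,-0.0035,0,0.017],[0,0,-0.0257,-5e-05,-0.0035,0,0.017],[0,0,-0.0257,-5e-05,-0.0035,0,0.017],[0,0,-0.0257,-5e-05,-0.0035,0,0.017],[0,0,-0.0257,-5e-05,-0.0035,0,0.017],[0,0,-0.0257,-5e-05,-0.0035,0,0.017],[0,0,-0.0257,-5e-05,-0.0035,0,0.017],[0,0,-0.0257,-5e-05,-0.0035,0,0.017],[0,0,-0.0257,-5e-05,-0.0035,0,0.017]]

```text
time_s: 23.48
tcp_pos: [471.1, 121.6, 40.3]
eef_rot: [-0.75, -3.05, -0.001]
force: [1.0, 1.7, 0.2]
grip_width: 0.198
grasp_force: 0.8
```

>>> play_rows:
  targets:
    - [[0,0,-0.0257,-5e-05,-0.0035,0,0.017],[0,0,-0.0257,-5e-05,-0.0035,0,0.017],[0,0,-0.0257,-5e-05,-0.0035,0,0.017],[0,0,-0.0257,-5e-05,-0.0035,0,0.017],[0,0,-0.0257,-5e-05,-0.0035,0,0.017],[0,0,-0.0257,-5e-05,-0.0035,0,0.017],[0,0,-0.0257,-5e-05,-0.0035,0,0.017],[0,0,-0.0257,-5e-05,-0.0035,0,0.017],[0,0,-0.0257,-5e-05,-0.0035,0,0.017],[0,0,-0.0257,-5e-05,-0.0035,0,0.017],[0,0,-0.0257,-5e-05,-0.0035,0,0.017],[0,0,-0.0257,-5e-05,-0.0035,0,0.017]]

```text
time_s: 24.48
tcp_pos: [457.3, 82.0, 40.3]
eef_rot: [-0.273, -3.128, -0.001]
force: [0.7, 1.8, 0.9]
grip_width: 0.199
grasp_force: 0.8
```

>>> play_rows:
  targets:
    - [[0,0,-0.0257,-5e-05,-0.0035,0,0.017],[0,0,-0.0257,-5e-05,-0.0035,0,0.017],[0,0,-0.0257,-5e-05,-0.0035,0,0.017],[0,0,-0.0257,-5e-05,-0.0035,0,0.017],[0,0,-0.0257,-5e-05,-0.0035,0,0.017],[0,0,-0.0257,-5e-05,-0.0035,0,0.017],[0,0,-0.0257,-5e-05,-0.0035,0,0.017],[0,0,-0.0257,-5e-05,-0.0035,0,0.017],[0,0,-0.0257,-5e-05,-0.0035,0,0.017],[0,0,-0.0257,-5e-05,-0.0035,0,0.017],[0,0,-0.0257,-5e-05,-0.0035,0,0.017],[0,0,-0.0257,-5e-05,-0.0035,0,0.017]]

```text
time_s: 25.48
tcp_pos: [456.1, 40.3, 40.2]
eef_rot: [0.211, -3.133, -0.002]
force: [-1.4, 2.1, 1.1]
grip_width: 0.198
grasp_force: 0.8
```

>>> play_rows:
  targets:
    - [[0,0,-0.0257,-5e-05,-0.0035,0,0.017],[0,0,-0.0257,-5e-05,-0.0035,0,0.017],[0,0,-0.0257,-5e-05,-0.0035,0,0.017],[0,0,-0.0257,-5e-05,-0.0035,0,0.017],[0,0,-0.0257,-5e-05,-0.0035,0,0.017],[0,0,-0.0257,-5e-05,-0.0035,0,0.017],[0,0,-0.0257,-5e-05,-0.0035,0,0.017],[0,0,-0.0257,-5e-05,-0.0035,0,0.017],[0,0,-0.0257,-5e-05,-0.0035,0,0.017],[0,0,-0.0257,-5e-05,-0.0035,0,0.017],[0,0,-0.0221,0,-0.003,0,0.017],[0,0,-0.0221,0,-0.003,0,0.017]]

```text
time_s: 26.48
tcp_pos: [467.3, 1.0, 40.1]
eef_rot: [0.678, -3.066, -0.002]
force: [-1.0, 1.8, 1.6]
grip_width: 0.199
grasp_force: 0.8
```

>>> play_rows:
  targets:
    - [[0,0,-0.0184,0,-0.0025,0,0.017],[0,0,-0.0184,0,-0.0025,0,0.017],[0,0,-0.0147,0,-0.002,0,0.017],[0,0,-0.0147,0,-0.002,0,0.017],[0,0,-0.011,0,-0.0015,0,0.017],[0,0,-0.011,0,-0.0015,0,0.017],[0,0,-0.0074,0,-0.001,0,0.017],[0,0,-0.0074,0,-0.001,0,0.017],[0,0,-0.0037,0,-0.0005,0,0.017],[0,0,-0.0037,0,-0.0005,0,0.017],[0,0,0,0,0,0,0.017],[0,0,0,0,0,0,0.017]]

```text
time_s: 27.48
tcp_pos: [476.0, -12.6, 40.3]
eef_rot: [-0.843, 3.026, -0.0]
force: [-1.4, 1.0, -0.3]
grip_width: 0.201
grasp_force: 0.6
```

```bash
python3 ang.py
```

```text
27.4833 [476.  -12.6  40.3] 121.1 [-1.4  1.  -0.3]
top [(np.float64(30.3), 16), (np.float64(120.1), 16), (np.float64(290.8), 16), (np.float64(309.4), 16)]
side [(np.float64(29.8), 17), (np.float64(213.9), 50), (np.float64(290.5), 21), (np.float64(308.6), 19)]
```

The carousel has turned 102°. Opening the fingers gently, lifting and backing off.

>>> play_rows:
  targets:
    - [[0,0,0,0,0.0007,0,0.018],[0,0,0,0,0.0007,0,0.02],[0,0,0,0,0.0006,0,0.024],[0,0,0,0,0,0,0.029],[0,0,0,0,0,0,0.034],[0,0,0,0,0,-0.008,0.034],[0,0,0,0,0,-0.02,0.034],[0,0,0,0,0,-0.035,0.034],[0,0,0,0,0,-0.04,0.034],[0,0,0,0,0,-0.03,0.034],[0,0,0,0,0,-0.015,0.034],[0,0,0,0,0,0,0.034]]

```text
time_s: 28.58
tcp_pos: [477.8, -11.3, 193.3]
eef_rot: [-0.841, 3.019, -0.006]
force: [0.4, 0.5, 0.1]
grip_width: 0.399
grasp_force: 0.0
```

```bash
python3 ang.py; python3 -c "
import cv2,numpy as np
a=cv2.imread('pics/top_l.png')[120:270,160:470];b=cv2.imread('pics/side_l.png')[120:250,220:390]
cv2.imwrite('pics/fin.png',np.vstack([cv2.resize(a,(620,300)),cv2.resize(b,(392,300))[:, :392] if 0 else np.pad(cv2.resize(b,(392,300)),((0,0),(0,228),(0,0)))]))"
```

```text
28.5833 [477.8 -11.3 193.3] 121.1 [0.4 0.5 0.1]
top [(np.float64(30.2), 15), (np.float64(120.1), 16), (np.float64(290.8), 17), (np.float64(309.5), 15)]
side [(np.float64(29.7), 17), (np.float64(121.0), 15), (np.float64(210.9), 19), (np.float64(290.5), 20), (np.float64(308.6), 19)]
```

View pics/fin.png

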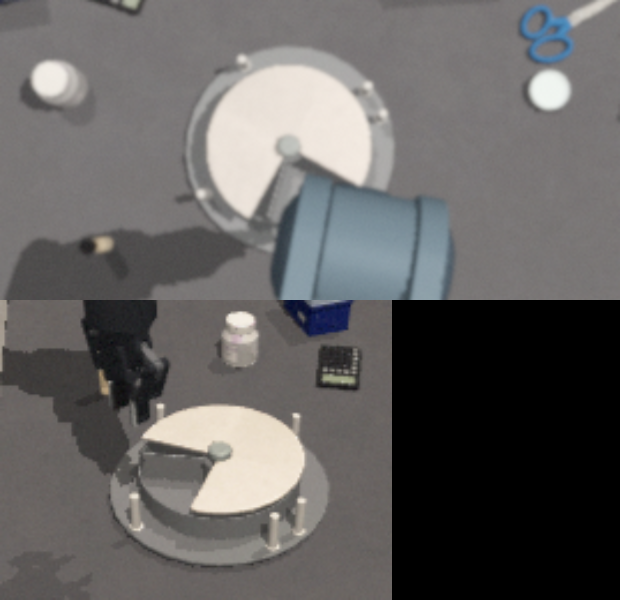

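The pair is at (367,88) and (382,115) in the upper crop, well under the cover. The jar, dish and tall vial haven't moved, and the arm is clear. Handing in.

```bash
python3 -c "
from station import arm
print(arm.close_job())"
```

```text
the job is handed in; nothing more can be done
None
```

I lined the marked bin up with the opening, stood the short vial in it, turned the carousel about 102° slowly so the vial went under the cover, and handed the job in at about 29 s. I saw the vial standing before the turn but could not see it under the cover afterwards; the tall vial, jar and dish looked unmoved.

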